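# Moisture reading on a drying plaster mould

### The job

Take a moisture reading on the sloping plaster mould: grip the moisture probe by its handle, raise it a little over the lips of its fork stand, draw it out through the fork's open front, and set its round foot inside the blue ring on the mould. Hold the probe square to the plaster (not plumb, the mould slopes) and press gently until the sleeve's lower edge stands on the green band of the spring plunger, about half its travel. Keep it there without moving: the program finishes while the robot is still holding the probe pressed on the spot, and nothing else on the bench has been disturbed.

Things in the scene. Friction and masses are not known exactly. Their poses are not given: they have to be found in the camera images.
- probe: dark grey moisture probe, 0.15 kg, hanging upright in the fork. Origin on its axis at the collar's underside, z up the handle. Handle 26 (x) by 30 (y) mm, 7 to 79 mm above the origin: grip across y, 43 mm up. Collar 38 mm across rests on the fork. Below: sleeve 14 mm across, 34 mm long, then a sprung foot 22 mm across (too wide for the slot), underside 56 mm below the origin at rest
- plunger (a joint): how far the spring plunger is pushed into the sleeve: 0 out at rest, 0.012 m fully in. Spring: 1.2 N to start it, plus 0.4 N per mm (3.6 N at half travel). The sleeve's lower edge stands on the green band, 6 mm wide, when this is 0.003 to 0.009
- foot (a point): centre of the underside of the probe's black foot, a flat disc 22 mm across; z as the probe's
- probe_stand: fixed metal fork stand. Origin on the bench straight below the hanging probe; base 100 x 74 mm. Level fork, top 90 mm above the bench, 10 mm thick; its slot, 18 mm wide, opens toward the stand's -x. The tines end 32 mm in front of the origin in upward lips 4 mm high: lift the collar over them (at most 35 mm), draw out along -x; 55 mm is clear. Nothing stands above 94 mm
- mould: octagonal white plaster mould base, 250 mm across, fixed, propped on two battens so that it slopes by 10 degrees. Origin at the centre of its underside; own z is square to its faces, own -x is the low side. Flat shoulder 22 mm above the underside round a raised central spigot, 41 mm high and 120 mm wide
- spot (a point): centre of the blue ring (38 mm across, a small blue cross in its middle) drawn on the flat shoulder of the mould, near its low edge; its z is square to the plaster, pointing out, and leans 10 degrees from vertical toward the mould's low side
- scraper: bystander: scraper with a wooden handle lying on the bench, 177 mm long
- callipers: bystander: thin bow callipers lying on the bench, 146 mm long
- needle_tool: bystander: thin needle tool with a green handle lying on the bench, 156 mm long
- beaker: bystander: grey plastic beaker, 71 mm across, 96 mm high
- rib_steel: bystander: steel kidney with a blue grip, 95 mm long
There are look-alikes about, which are no part of the job. There is more than one size of the probe; the job needs the middle-sized.

How it is judged:
By the outcome, as a careful person would: the job done as asked, in the order asked, and still so for the second after the job is handed in, while the arm keeps its last pose, push and grip.
It also fails if it takes over 46 s, if anything falls off the work surface, if the arm or the gripper's body presses on something with over 40 N, if the wrist force passes 120 N, or if a joint passes its speed limit or range.

### The arm

A 6-joint arm with a two-finger parallel gripper is mounted at the origin on a cart in front of the work surface, level with it; the furniture and walls round the work are solid. World frame = base frame: x ahead of the robot, y to its left, z up, the work surface at z = 0. Lengths are in m, angles in rad, forces in N, time in s.
With the tool pointing down it reaches from about 0.35 to 0.875 m from the base axis. Payload 4.2 kg.
Tool frame: the origin (TCP) lies at the very end of the fingers, on their centre line; the grasp point (between the pads) lies 19 mm behind it (robot.pinch_z is the distance from the TCP to the grasp point, in m); x points along the fingers, z is the direction in which the jaws open and shut, and the axes are right-handed (so a half turn about x gives the same grasp; the last joint's range is limited). The gripper opens to 87 mm and grips with 3 to 60 N. Pads are 19 mm wide; open, the fingers measure 117 mm over their backs; the gripper's body (75 mm by 190 mm) begins 51 mm behind the grasp point.
Start: joints at [-0.895, 0.385, 0.008, 0, -1.194, -0.259], TCP at [0.253, -0.571, 0.223] pointing down, gripper open.
Joint ranges: [-3.14, 3.14], [-1.21, 2.06], [-1.07, 1.41], [-3.16, 2.05], [-2.99, -0.16], [-3.1, 3.1]. Speed limits (rad/s): [2.79, 2.79, 3.14, 3.14, 3.14, 3.14].

### API

Orientations are given as a unit quaternion [x, y, z, w].
In Python, from station import robot, optics, nets gives the robot as it stands. The module is installed in compiled form; this text tells all that it offers.
- The arm moves only by the tool play_rows, never from a script. Its argument "targets" is a list of rows, each a list of 3 entries, a list of its own where there are three numbers: the shift along the tool's x, y, z in m, then the turn, a rotation vector about the tool's x, y, z in rad, then the opening, from 0 (shut) to 1 (fully open). In form: [[[tx, ty, tz], [ax, ay, az], hand], ...]. A call has 1 to 12 rows; each row is the pose to reach, as a shift and turn from the pose measured when the call began, along the tool's axes at that moment; what a row does not reach only later rows make up. A row lasts 1/12 s, in which the tool goes at most 41.7 mm and 7.16 degrees, less where a joint would pass 70% of its speed; a pose out of reach is approached as far as the arm can. A call with a gripper value outside its range is refused whole. The fingers move at their own pace and stop on an object; the grip force is fixed at half the most. Time passes only in rows, so rows that repeat a pose let the fingers close. It gives the time, the measured TCP pose, the force and the opening at its end, in the units of the state.
- robot.sense(): the state, without advancing time (a new reading comes with each control period).
- optics.snapshot(name): name is "scene" or "top"; returns the picture (480x640x3 uint8, red, green, blue); there is no depth.
- optics.get_calibration(name): a dict with "camera_matrix" (3x3 intrinsics, pixels), "D" ([k1, k2, p1, p2, k3] as OpenCV has them; the pictures are not rectified), "position" and "attitude" of the camera in the world. Camera axes: x right, y up, looking along -z (the intrinsics and any distortion apply to the point x, -y, -z); pixel columns grow to the right and rows downward; lengths in m; the calibration is good to about 2 mm. A picture is of the moment at which its call begins. get_calibration takes no time and is no camera call.
- robot.close_job(): hands the job in, once; it reports no verdict.
Trained networks look in the newest picture that a camera, given by its name, has taken for a name from the list of things; names that differ only in an ending like _2 or _b are one class to them, and where a whole thing is asked for, a point or a joint stands for the part that bears it (a point fixed in the world has none). Each returns a list of dicts, best first, with "p" (0 to 1); they miss things now and then, are a little off and sometimes report something else, mostly with a low value. They report only what shows in the picture. A call takes as long as a camera call. They do not tell look-alikes from the thing itself.
- nets.boxes_of(camera, label): "centre" ([column, row] in pixels, amid what is visible of it).
- nets.spot_point(camera, label): "centre" ([column, row] in pixels: a listed point, or the origin of a listed thing).
The state is a dict: "time": time; "q": joint angles; "joint_velocities": joint speeds; "joint_efforts": joint torques, N m; "tool_pos": TCP position; "tool_rot": TCP orientation; "wrist_force": force on the tool from outside, world axes, zero at the start; "torque": the same for the moment, N m; "opening": opening from 0.0 (shut) to 1.0 (fully open).
Only numpy, scipy, OpenCV 4.12 (cv2) and the standard library are available. Lean on these libraries where they do the work, as an engineer would, in place of code of your own. Each camera call takes 0.05 s, during which the arm holds its last target.

## Working session

There is one attempt and no reset: what is moved stays moved. The work goes in short steps, Python scripts to look and compute and a tool call to move; the robot and the scene stay as the last step left them, time stands still between calls to the robot, and variables do not carry over. Pictures are saved under pics/ and viewed, and the job is handed in when it is done.

Besides the shell and the picture viewer there is one more tool, called after "Emit:" as a command line: name --argument value ..., lists and objects as JSON in quotes. play_rows: Moves the arm, as the interface text tells. Its arguments: {"type":"object","properties":{"targets":{"type":"array","items":{"type":"array"}}},"required":["targets"]}

```bash
mkdir -p pics
python3 - <<'E'
from station import robot, optics, nets
import cv2, numpy as np
s=robot.sense(); print(s)
print(robot.pinch_z)
for n in ("scene","top"):
    im=optics.snapshot(n); cv2.imwrite(f"pics/{n}0.png",im[:,:,::-1])
    print(n,optics.get_calibration(n))
    for l in ("probe","probe_stand","mould"):
        print(l,"box",nets.boxes_of(n,l)); print(l,"pt",nets.spot_point(n,l))
    for l in ("spot","foot"): print(l,nets.spot_point(n,l))
E
```

```text
{'time': 0.0, 'q': array([-8.95408463e-01,  3.85549477e-01,  6.59849668e-03, -5.09919440e-04,
       -1.19400473e+00, -2.58600024e-01]), 'joint_velocities': array([-0.00170779,  0.00200567,  0.00153763,  0.00016454,  0.00148406,
       -0.0003702 ]), 'joint_efforts': array([ 4.65218600e-04, -3.90664601e+01,  1.87401974e+01,  4.21966642e+00,
        1.09108561e-02, -1.93248775e-04]), 'tool_pos': array([ 0.25278081, -0.57092303,  0.22145157]), 'tool_rot': array([-0.59191737,  0.38539517,  0.59326262,  0.38619146]), 'wrist_force': array([-1.0759655 , -0.09358976,  0.13089872]), 'torque': array([ 0.06360966, -0.0372166 , -0.00377388]), 'opening': 1.0022157129259024}
0.0187
scene {'camera_matrix': array([[457.03779933,   0.        , 321.25044726],
       [  0.        , 457.03779933, 236.82488803],
       [  0.        ,   0.        ,   1.        ]]), 'D': array([-0.05650305,  0.        ,  0.        ,  0.        ,  0.        ]), 'position': array([-0.21738484, -0.59420442,  0.48163201]), 'attitude': array([ 0.46063417, -0.27922709, -0.44735097,  0.71395064])}
probe box [{'centre': [135.1, 2
[... 957 characters left out ...]
 0.        ]), 'position': array([ 0.33240694, -0.18745901,  1.45904198]), 'attitude': array([ 0.05519614, -0.0623902 , -0.70400664,  0.70529107])}
probe box [{'centre': [161.0, 315.2], 'p': 0.92}, {'centre': [206.4, 293.6], 'p': 0.75}]
probe pt [{'centre': [168.5, 318.3], 'p': 0.9}, {'centre': [209.7, 295.8], 'p': 0.58}, {'centre': [253.7, 325.5], 'p': 0.4}]
probe_stand box [{'centre': [217.1, 310.9], 'p': 0.93}]
probe_stand pt [{'centre': [215.3, 300.7], 'p': 0.68}]
mould box [{'centre': [362.8, 243.9], 'p': 0.78}]
mould pt [{'centre': [360.1, 246.2], 'p': 0.67}]
spot [{'centre': [375.7, 283.0], 'p': 0.67}, {'centre': [323.3, 177.3], 'p': 0.43}]
foot [{'centre': [168.6, 316.5], 'p': 0.41}]
```

View pics/scene0.png

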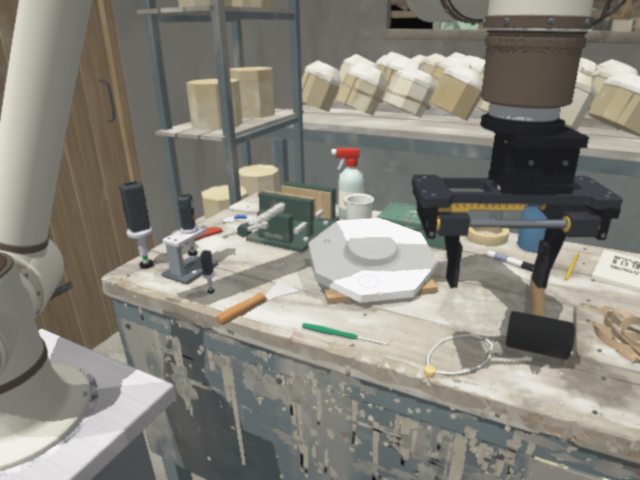

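View pics/top0.png

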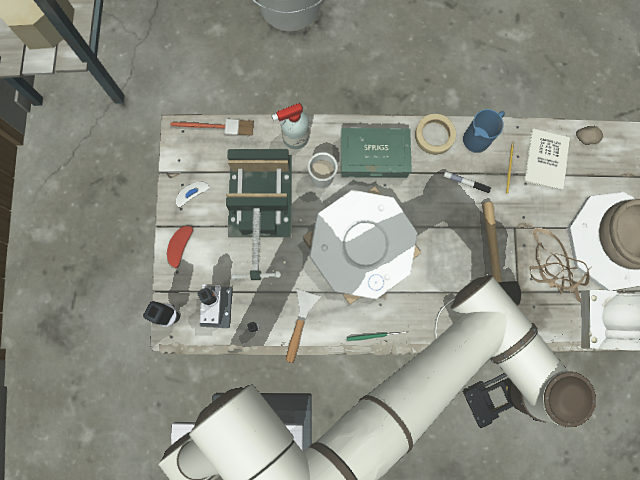

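Run:
```python
import cv2
a=cv2.imread("pics/scene0.png")[180:310,110:260]; b=cv2.imread("pics/top0.png")[260:360,130:280]
cv2.imwrite("pics/c1.png",cv2.resize(a,None,fx=4.6,fy=4.6,interpolation=2)); cv2.imwrite("pics/c2.png",cv2.resize(b,None,fx=5,fy=5,interpolation=2))
a=cv2.imread("pics/scene0.png")[200:330,290:450]; b=cv2.imread("pics/top0.png")[160:320,280:440]
cv2.imwrite("pics/c3.png",cv2.resize(a,None,fx=4.6,fy=4.6,interpolation=2)); cv2.imwrite("pics/c4.png",cv2.resize(b,None,fx=3.7,fy=3.7,interpolation=2))
```

```text
(no output)
```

View pics/c1.png

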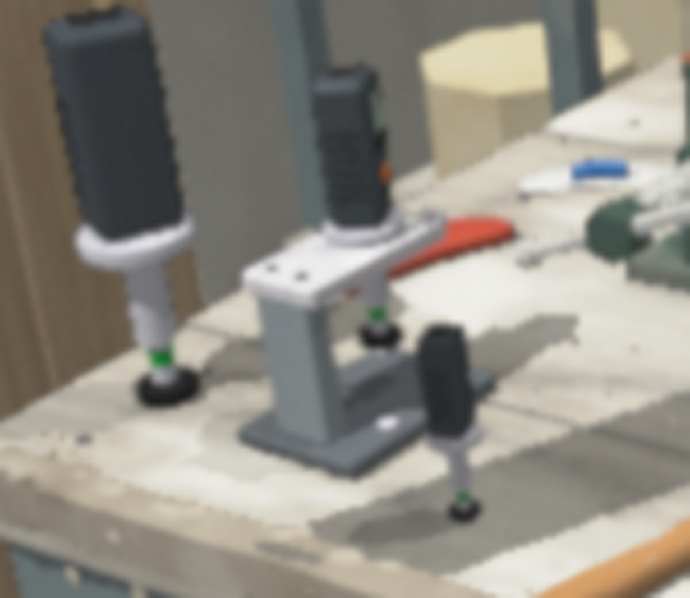

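View pics/c2.png

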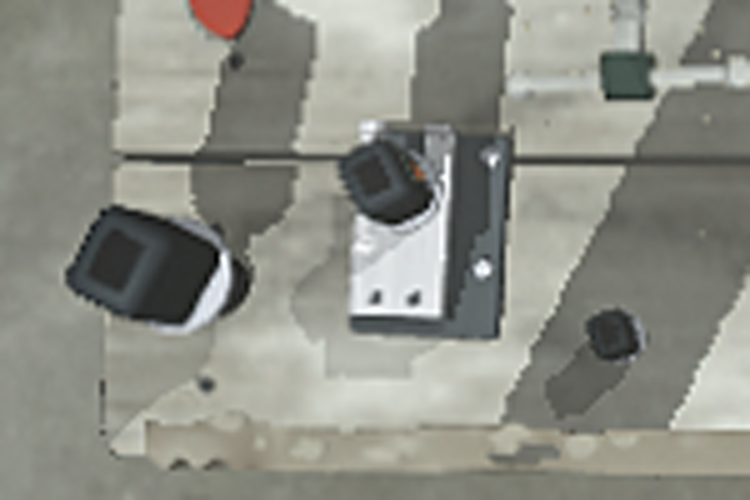

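View pics/c3.png

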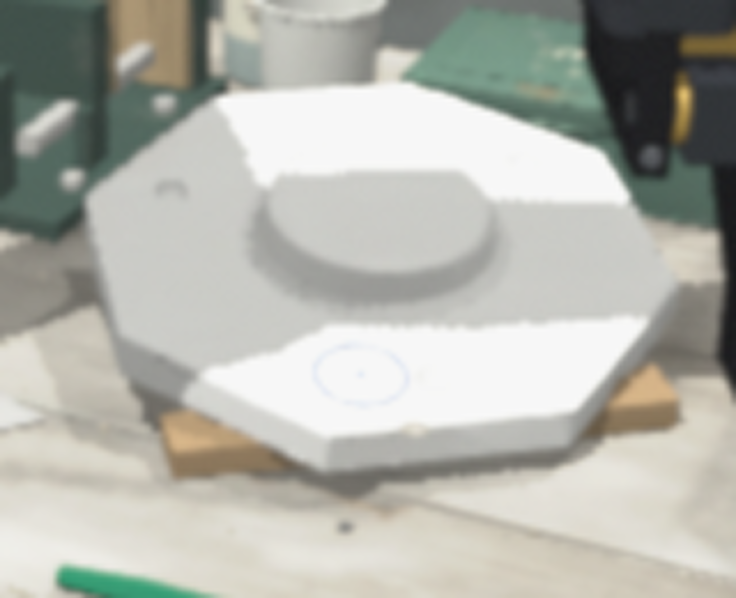

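View pics/c4.png

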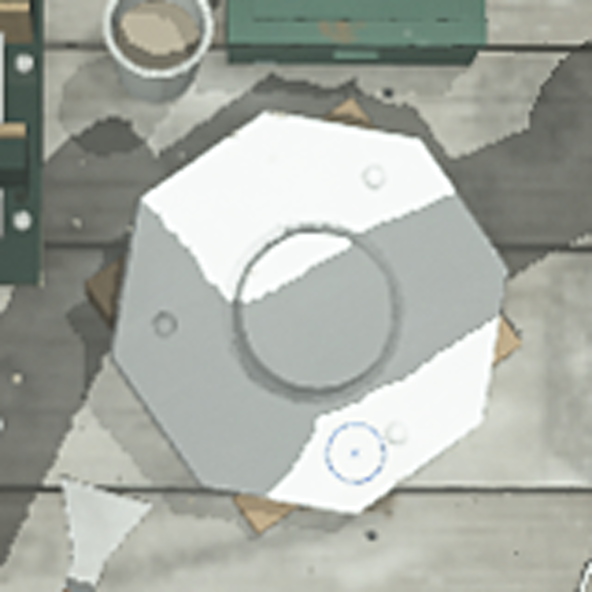

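The probes are the large one at scene (135,215), the one hanging in the fork at (191,217), and the small one at (206,266). The hanging, middle-sized one fits the description. The crop confirms it hangs in the fork while the other two stand on the bench. Next I'll measure.

```bash
cat > h.py <<'E'
import numpy as np, cv2
from scipy.spatial.transform import Rotation as R
from station import robot, optics, nets
C={n:optics.get_calibration(n) for n in("scene","top")}
def proj(n,P):
    c=C[n];P=np.atleast_2d(P).astype(float)
    p=R.from_quat(c["attitude"]).inv().apply(P-c["position"])*[1,-1,-1]
    return cv2.projectPoints(p,np.zeros(3),np.zeros(3),c["camera_matrix"],c["D"])[0][:,0]
def ray(n,px):
    c=C[n];u=cv2.undistortPoints(np.array([[px]],float),c["camera_matrix"],c["D"])[0,0]
    return c["position"],R.from_quat(c["attitude"]).apply([u[0],-u[1],-1])
def onz(n,px,z):
    o,d=ray(n,px);return o+d*(z-o[2])/d[2]
def tri(a,b):
    o1,d1=ray("scene",a);o2,d2=ray("top",b)
    A=np.stack([d1,-d2],1);t=np.linalg.lstsq(A,o2-o1,rcond=None)[0]
    p,q=o1+t[0]*d1,o2+t[1]*d2;return (p+q)/2,np.linalg.norm(p-q)
E
python3 - <<'E'
from h import *
np.set_printoptions(precision=4,suppress=True)
t=lambda x,y:(130+x/5-.4,260+y/5-.4); s=lambda x,y:(110+x/4.6-.4,180+y/4.6-.4)
print("spot",tri((368.3,282.8),(375.7,283.0)))
print("spotcrop",tri((290+361/4.6-.4,200+374/4.6-.4),(280+355/3.7-.4,160+453/3.7-.4)))
print("probe",tri((194.2,229.5),(209.7,295.8)))
for n,p in dict(fl=(352,318),fr=(443,318),lipL=(370,124),lipR=(440,127)).items(): print("fork",n,onz("top",t(*p),.09))
for n,p in dict(bfr=(498,338),bbr=(512,128)).items(): print("base",n,onz("top",t(*p),.006))
print("handle top centre",onz("top",t(375,170),.169))
print("scene fork", [onz("scene",s(*p),.09) for p in((245,275),(315,293),(440,212))])
E
python3 - <<'E'
import cv2
a=cv2.imread("pics/top0.png")[280:332,190:242]
cv2.imwrite("pics/c5.png",cv2.resize(a,None,fx=11,fy=11,interpolation=2))
a=cv2.imread("pics/scene0.png")[188:290,160:215]
cv2.imwrite("pics/c6.png",cv2.resize(a,None,fx=5.8,fy=5.8,interpolation=2))
E
```

```text
spot (array([ 0.4881, -0.3366,  0.0394]), np.float64(0.001280805344354187))
spotcrop (array([ 0.49  , -0.3357,  0.0424]), np.float64(0.0006535386496040552))
probe (array([0.4539, 0.0517, 0.0916]), np.float64(0.008263648739238473))
fork fl [0.3878 0.076  0.09  ]
fork fr [0.3881 0.0336 0.09  ]
fork lipL [0.4779 0.0702 0.09  ]
fork lipR [0.4766 0.0373 0.09  ]
base bfr [0.3819 0.0199 0.006 ]
base bbr [0.4852 0.0153 0.006 ]
handle top centre [0.4492 0.0525 0.169 ]
scene fork [array([0.3921, 0.0766, 0.09  ]), array([0.3911, 0.0345, 0.09  ]), array([0.4853, 0.0423, 0.09  ])]
```

View pics/c5.png

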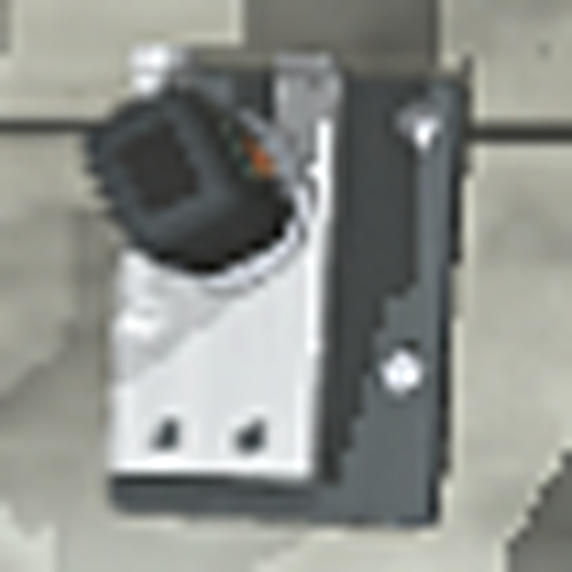

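View pics/c6.png

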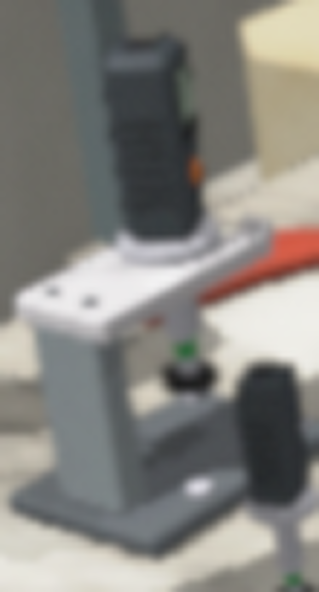

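```bash
cat > fit.py <<'E'
from h import *
from scipy.optimize import least_squares
np.set_printoptions(precision=4,suppress=True)
T=np.array([(265,112),(420,140),(508,268),(487,420),(362,513),(205,490),(113,355),(143,198)])/3.7-.4+[280,160]
S0=dict(a=(218,97),b=(405,84),c=(600,150),d=(680,285),e=(575,412),f=(328,437),g=(120,335),h=(88,200))
S=np.array([S0[k] for k in "abcdefgh"])/4.6-.4+[290,200]
best=None
def model(p,tilt):
    c=p[:3];phi=p[3];oct=p[4];r=p[5]
    n=R.from_rotvec(tilt*np.array([-np.sin(phi),np.cos(phi),0]))  # z leans toward phi
    a=oct-np.arange(8)*np.pi/4
    return c+n.apply(np.stack([r*np.cos(a),r*np.sin(a),0*a],1)), n
for sh in range(8):
  for tf in (0,1):
    Sx=np.roll(S,sh,axis=0)
    def f(p):
        P,_=model(p,p[6] if tf else np.radians(10)); return np.concatenate([(proj("top",P)-T).ravel(),(proj("scene",P)-Sx).ravel()])
    x0=[.55,-.31,.06,-2.5,onz("top",T[0],.06)@[0,0,0]+0,.133,.17]
    q=onz("top",T[0],.06)-np.array([.55,-.31,.06]);x0[4]=np.arctan2(q[1],q[0])
    r=least_squares(f,x0,loss="soft_l1")
    if r.cost<60: print(sh,tf,r.cost,r.x,np.degrees(r.x[3:5]),"tilt",np.degrees(r.x[6])); print(np.abs(r.fun).round(1))
E
python3 fit.py
```

```text
7 0 5.202539525095384 [ 0.5805 -0.3082  0.0572 -2.5149  0.2332  0.1343  0.17  ] [-144.0906   13.3594] tilt 9.740282517223996
[0.8 0.3 0.1 0.1 0.2 0.1 0.9 0.4 0.9 0.  0.  0.7 0.1 0.7 0.8 0.7 1.8 0.1
 0.2 0.8 0.  0.2 0.4 0.6 0.5 0.5 0.2 0.5 0.4 0.7 1.5 0.7]
7 1 5.000613418604498 [ 0.5804 -0.3082  0.0573 -2.5151  0.2337  0.1342  0.1815] [-144.1045   13.3876] tilt 10.401807329546479
[0.9 0.3 0.1 0.1 0.1 0.1 1.  0.3 0.9 0.1 0.  0.7 0.2 0.7 0.7 0.7 1.8 0.2
 0.1 0.6 0.  0.1 0.3 0.3 0.5 0.2 0.3 0.6 0.4 0.8 1.4 0.3]
```

```bash
cat >> h.py <<'E'
def box(n,im,P,Rm,lx,ly,z0,z1,k,off,col):
    pts=np.array([(sx*lx/2,sy*ly/2,z) for z in(z0,z1) for sx,sy in((1,1),(-1,1),(-1,-1),(1,-1))])
    px=((proj(n,P+Rm.apply(pts))-off+.5)*k).astype(int)
    for a,b in [(0,1),(1,2),(2,3),(3,0),(4,5),(5,6),(6,7),(7,4),(0,4),(1,5),(2,6),(3,7)]: cv2.line(im,px[a].tolist(),px[b].tolist(),col,1)
def circ(n,im,P,Rm,d,z,k,off,col):
    a=np.linspace(0,2*np.pi,40);pts=np.stack([d/2*np.cos(a),d/2*np.sin(a),0*a+z],1)
    cv2.polylines(im,[((proj(n,P+Rm.apply(pts))-off+.5)*k).astype(int)],True,col,1)
def drawprobe(n,im,P,Rm,k,off,col=(0,0,255)):
    box(n,im,P,Rm,.026,.030,.007,.079,k,off,col)
    circ(n,im,P,Rm,.038,0,k,off,(255,0,255));circ(n,im,P,Rm,.022,-.056,k,off,(255,255,0))
def crop(n,im,c0,r0,w,hh,k): return cv2.resize(im[r0:r0+hh,c0:c0+w,::-1],None,fx=k,fy=k,interpolation=cv2.INTER_CUBIC).copy()
E
python3 - <<'E'
from h import *
np.set_printoptions(precision=4,suppress=True)
P=np.array([.447,.0535,.090]); out=[]
for n,(c,r,w,h),k in (("top",(190,280,52,52),10),("scene",(150,188,75,102),5)):
    im=cv2.imread(f"pics/{n}0.png")[:,:,::-1]
    v=crop(n,im,c,r,w,h,k)
    drawprobe(n,v,P,R.from_euler("z",-62,degrees=True),k,np.array([c,r]))
    out.append(cv2.copyMakeBorder(v,0,520-v.shape[0],0,0,0) if v.shape[0]<520 else v[:520])
cv2.imwrite("pics/ov1.png",np.hstack(out)[:, :800])
s=robot.sense();print(R.from_quat(s["tool_rot"]).as_matrix())
cb=tri((368.3,282.8),(375.7,283.0))[0]
n=np.array([np.cos(np.radians(-144.1))*np.sin(np.radians(10)),np.sin(np.radians(-144.1))*np.sin(np.radians(10)),np.cos(np.radians(10))])
c=np.array([.5805,-.3082,.0572])
for cam,px in (("top",(280+355/3.7-.4,160+453/3.7-.4)),("scene",(290+361/4.6-.4,200+374/4.6-.4)),("top",(375.7,283.0)),("scene",(368.3,282.8))):
    o,d=ray(cam,px);print("spot",cam,o+d*((c-o)@n/(d@n)))
print("big probe", tri((140.4,231.2),(168.5,318.3)), onz("top",(168.5,318.3),.09))
E
```

```text
[[ 0.     -0.9144 -0.4049]
 [-0.     -0.4049  0.9144]
 [-1.     -0.     -0.    ]]
spot top [ 0.49   -0.3355  0.0414]
spot scene [ 0.4914 -0.3355  0.0417]
spot top [ 0.4877 -0.3359  0.0411]
spot scene [ 0.4865 -0.3379  0.0407]
big probe (array([0.399 , 0.1489, 0.0921]), np.float64(0.002056491920338452)) [0.3984 0.1501 0.09  ]
```

View pics/ov1.png

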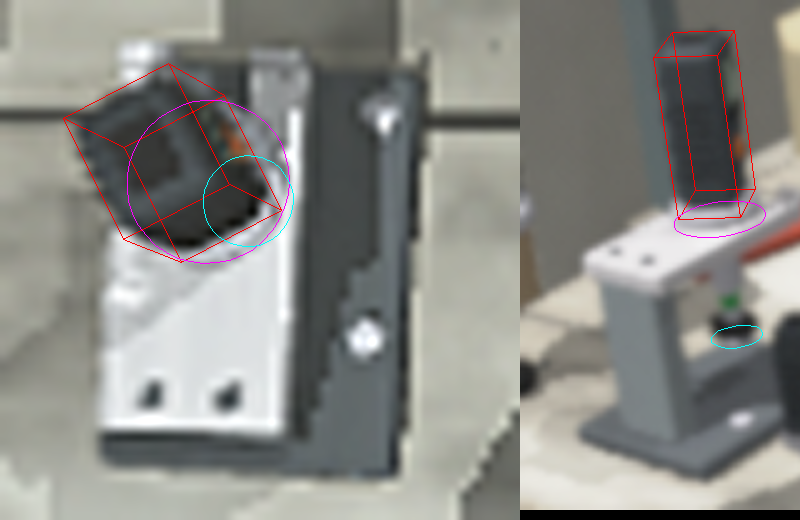

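```bash
cat >> h.py <<'E'
def goto(pos,Rm):
    s=robot.sense();R0=R.from_quat(s["tool_rot"])
    d=R0.inv().apply(np.array(pos)-s["tool_pos"]); w=(R0.inv()*Rm).as_rotvec()
    print("t",round(s["time"],3),"pos",s["tool_pos"].round(4),"F",s["wrist_force"].round(2),"op",round(s["opening"],3))
    print("ROW shift",d.round(4).tolist(),"turn",w.round(4).tolist(),"n>=",max(np.linalg.norm(d)/.0417,np.degrees(np.linalg.norm(w))/7.16).round(1))
def tool(yawdeg,tilt=None):
    x=np.array([0,0,-1.]) if tilt is None else -np.asarray(tilt)
    z=np.array([np.cos(np.radians(yawdeg)),np.sin(np.radians(yawdeg)),0]);z-=x*(z@x);z/=np.linalg.norm(z)
    return R.from_matrix(np.stack([x,np.cross(z,x),z],1))
E
python3 -c "
from h import *
goto([.4465,.0525,.27],tool(208))"
```

```text
t 0.9 pos [ 0.253  -0.5715  0.2226] F [-0.29 -0.52 -0.19] op 1.003
ROW shift [-0.0474, -0.4295, 0.4922] turn [-1.6427, -0.0, -0.0] n>= 15.7
```

Emit:
play_rows --targets '[[[-0.0474,-0.4295,0.4922],[-1.6427,0,0],0.8],[[-0.0474,-0.4295,0.4922],[-1.6427,0,0],0.8],[[-0.0474,-0.4295,0.4922],[-1.6427,0,0],0.8],[[-0.0474,-0.4295,0.4922],[-1.6427,0,0],0.8],[[-0.0474,-0.4295,0.4922],[-1.6427,0,0],0.8],[[-0.0474,-0.4295,0.4922],[-1.6427,0,0],0.8],[[-0.0474,-0.4295,0.4922],[-1.6427,0,0],0.8],[[-0.0474,-0.4295,0.4922],[-1.6427,0,0],0.8],[[-0.0474,-0.4295,0.4922],[-1.6427,0,0],0.8],[[-0.0474,-0.4295,0.4922],[-1.6427,0,0],0.8],[[-0.0474,-0.4295,0.4922],[-1.6427,0,0],0.8],[[-0.0474,-0.4295,0.4922],[-1.6427,0,0],0.8]]'

```text
time: 1.9
tool_pos: [0.4008, -0.0932, 0.2595]
tool_rot: [0.697, 0.124, -0.696, 0.124]
wrist_force: [2.1, -0.6, -0.1]
opening: 0.797
```

```bash
python3 -c "
from h import *
goto([.4465,.0525,.27],tool(208))"
```

```text
t 1.9 pos [ 0.4008 -0.0932  0.2595] F [ 2.09 -0.57 -0.07] op 0.797
ROW shift [-0.0104, -0.1209, -0.0932] turn [-0.1363, -0.0016, -0.0005] n>= 3.7
```

Emit:
play_rows --targets '[[[-0.0104,-0.1209,-0.0932],[-0.1363,-0.0016,0],0.8],[[-0.0104,-0.1209,-0.0932],[-0.1363,-0.0016,0],0.8],[[-0.0104,-0.1209,-0.0932],[-0.1363,-0.0016,0],0.8],[[-0.0104,-0.1209,-0.0932],[-0.1363,-0.0016,0],0.8],[[-0.0104,-0.1209,-0.0932],[-0.1363,-0.0016,0],0.8],[[-0.0104,-0.1209,-0.0932],[-0.1363,-0.0016,0],0.8],[[-0.0104,-0.1209,-0.0932],[-0.1363,-0.0016,0],0.8]]'

```text
time: 2.48
tool_pos: [0.4461, 0.0523, 0.2698]
tool_rot: [-0.686, -0.171, 0.686, -0.171]
wrist_force: [-0.9, 0.4, 0.5]
opening: 0.8
```

```bash
python3 -c "
from h import *
goto([.4465,.0525,.114],tool(208))
for n in ('scene','top'):
    im=optics.snapshot(n); cv2.imwrite(f'pics/{n}1.png',im[:,:,::-1])
a=cv2.imread('pics/scene1.png')[100:300,100:270]; b=cv2.imread('pics/top1.png')[240:380,130:300]
cv2.imwrite('pics/d1.png',np.hstack([cv2.resize(a,(400,470),interpolation=2),cv2.resize(b,(400,330),interpolation=2)[:470] if 0 else cv2.copyMakeBorder(cv2.resize(b,(400,330),interpolation=2),0,140,0,0,0)]))
"
```

```text
t 2.483 pos [0.4461 0.0523 0.2698] F [-0.89  0.37  0.49] op 0.8
ROW shift [0.1558, -0.0001, -0.0006] turn [0.0003, 0.0008, -0.0005] n>= 3.7
```

View pics/d1.png

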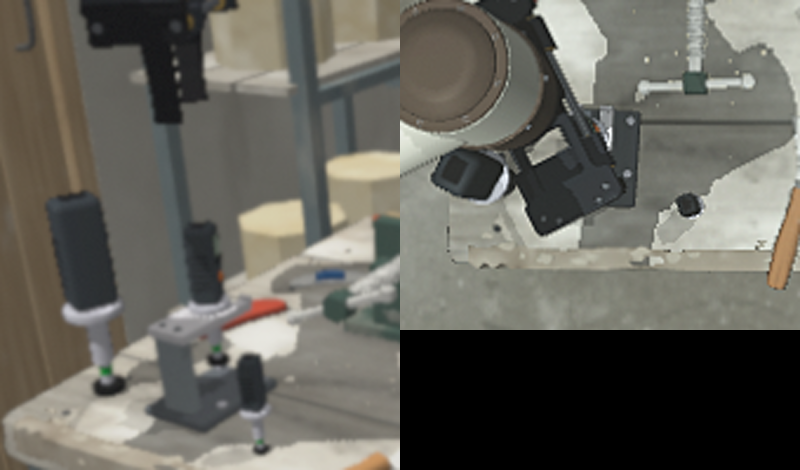

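The top view shows the gripper clear of the large probe (about 40 mm of computed side clearance). The scene view shows the fingers directly above the handle at (205,250 in the crop). Descending.

Emit:
play_rows --targets '[[[0.04,0,-0.0006],[0,0.0008,0],0.8],[[0.08,0,-0.0006],[0,0.0008,0],0.8],[[0.11,0,-0.0006],[0,0.0008,0],0.8],[[0.135,0,-0.0006],[0,0.0008,0],0.8],[[0.15,0,-0.0006],[0,0.0008,0],0.8],[[0.156,0,-0.0006],[0,0.0008,0],0.8],[[0.156,0,-0.0006],[0,0.0008,0],0.8],[[0.156,0,-0.0006],[0,0.0008,0],0.8]]'

```text
time: 3.25
tool_pos: [0.4472, 0.0513, 0.1147]
tool_rot: [0.687, 0.17, -0.686, 0.171]
wrist_force: [0.3, -0.4, 0.7]
opening: 0.8
```

```bash
python3 -c "
from h import *
goto([.4465,.0525,.114],tool(208))
im=optics.snapshot('scene'); cv2.imwrite('pics/e1.png',cv2.resize(im[130:300,110:260,::-1],None,fx=3.5,fy=3.5,interpolation=2))
im=optics.snapshot('top'); cv2.imwrite('pics/e2.png',cv2.resize(im[250:350,140:260,::-1],None,fx=5,fy=5,interpolation=2))
"
```

```text
t 3.25 pos [0.4472 0.0513 0.1147] F [ 0.26 -0.41  0.65] op 0.8
ROW shift [0.0007, -0.0014, 0.0] turn [-0.0021, -0.0016, -0.001] n>= 0.0
```

View pics/e1.png

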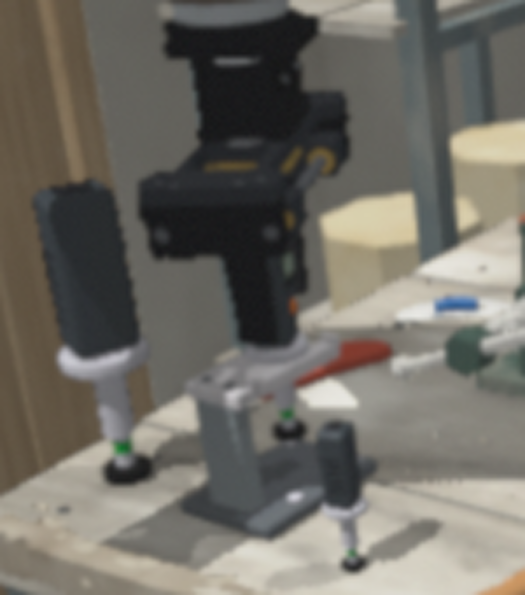

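View pics/e2.png

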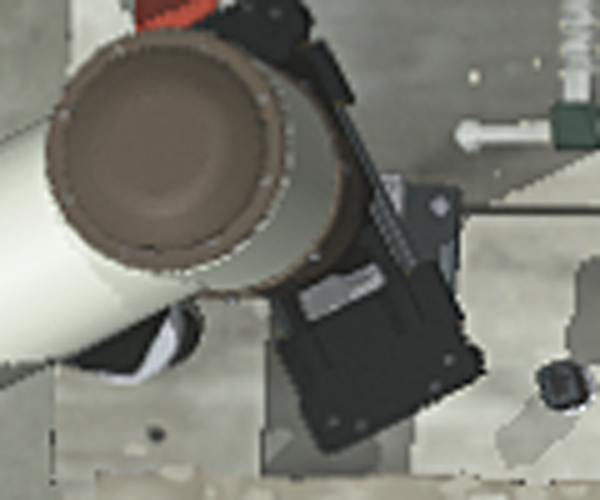

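The scene crop shows the fingers on the handle's ribbed faces, with the display and orange button left free at (295,300). The body is clear of the large probe. Closing.

Emit:
play_rows --targets '[[[0,0,0],[0,0,0],0.5],[[0,0,0],[0,0,0],0.4],[[0,0,0],[0,0,0],0.3],[[0,0,0],[0,0,0],0.2],[[0,0,0],[0,0,0],0.1],[[0,0,0],[0,0,0],0],[[0,0,0],[0,0,0],0]]'

```text
time: 3.93
tool_pos: [0.4476, 0.0519, 0.1153]
tool_rot: [0.688, 0.171, -0.685, 0.171]
wrist_force: [2.3, 0.4, 0.2]
opening: 0.354
```

```bash
python3 -c "
from h import *
goto([.4472,.0513,.1268],tool(208))
s=robot.sense();print(s['torque'])
im=optics.snapshot('scene'); cv2.imwrite('pics/e3.png',cv2.resize(im[160:290,130:240,::-1],None,fx=4.5,fy=4.5,interpolation=2))
"
```

```text
t 3.933 pos [0.4476 0.0519 0.1153] F [2.26 0.41 0.22] op 0.354
ROW shift [-0.0115, 0.0003, 0.0006] turn [-0.0015, -0.0037, -0.0009] n>= 0.3
[-0.0226775  -0.16972978  0.02787902]
```

View pics/e3.png

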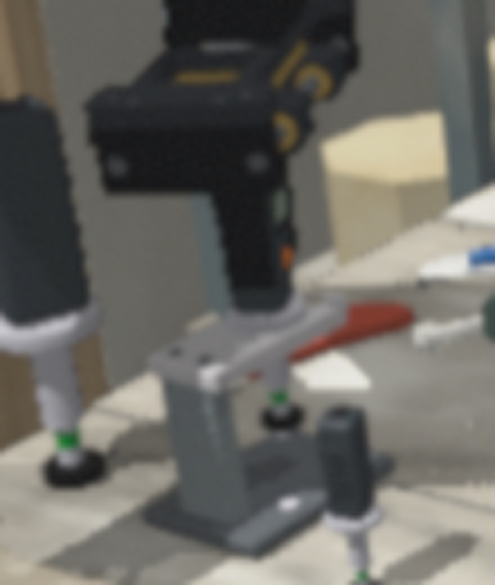

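```bash
python3 -c "
from h import *
t=lambda x,y:(190+x/11-.45,280+y/11-.45)
for nm,a,b,z in (('R',(310,475),(328,110),.09),('L',(110,472),(131,80),.09),('base',(437,522),(464,85),.006),('front',(112,475),(310,480),.09),('basefront',(112,515),(435,524),.006),('lips',(133,48),(340,60),.094)):
    d=(onz('top',t(*b),z)-onz('top',t(*a),z));print(nm,np.degrees(np.arctan2(d[1],d[0])),np.linalg.norm(d))
"
```

```text
R -1.414323964166432 0.07690501604856347
L -1.4154681563989895 0.08275576071420844
base -2.2923296114162723 0.09767597547501
front -90.9800100579153 0.04190113586790335
basefront -91.13329328434158 0.07240527428610755
lips -93.01193313113504 0.044155915785327314
```

Emit:
play_rows --targets '[[[-0.006,0,0],[0,0,0],0],[[-0.013,0,0],[0,0,0],0],[[-0.013,0,0],[0,0,0],0],[[-0.013,0,0],[0,0,0],0]]'

```text
time: 4.32
tool_pos: [0.448, 0.0521, 0.1289]
tool_rot: [0.688, 0.171, -0.684, 0.17]
wrist_force: [0.4, -0.3, -2.2]
opening: 0.344
```

```bash
python3 -c "
from h import *
goto([.4476+.075,.0519-.0017,.1283],tool(208))
im=optics.snapshot('scene'); cv2.imwrite('pics/e4.png',cv2.resize(im[160:290,130:240,::-1],None,fx=4.5,fy=4.5,interpolation=2))
"
```

```text
t 4.317 pos [0.448  0.0521 0.1289] F [ 0.44 -0.31 -2.23] op 0.344
ROW shift [0.001, 0.0366, -0.0651] turn [-0.0016, -0.0052, -0.0009] n>= 1.8
```

View pics/e4.png

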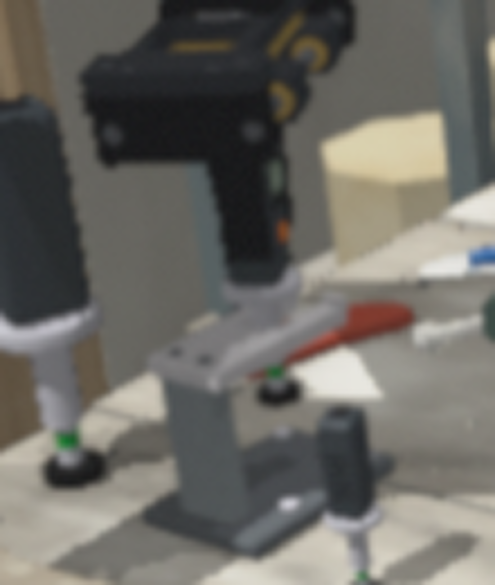

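Lifted 13.6 mm, collar above the lips (crop (262,285) vs. lip (335,305)), and the weight shows on the wrist. Drawing out along the slot.

Emit:
play_rows --targets '[[[0,0.006,-0.0108],[0,0,0],0],[[0,0.0122,-0.0217],[0,0,0],0],[[0,0.0183,-0.0326],[0,0,0],0],[[0,0.0244,-0.0434],[0,0,0],0],[[0,0.0305,-0.0543],[0,0,0],0],[[0,0.0366,-0.0651],[0,0,0],0],[[0,0.0366,-0.0651],[0,0,0],0],[[0,0.0366,-0.0651],[0,0,0],0]]'

```text
time: 5.03
tool_pos: [0.522, 0.0499, 0.1282]
tool_rot: [0.687, 0.17, -0.685, 0.17]
wrist_force: [-0.3, -0.4, -2.4]
opening: 0.341
```

```bash
python3 -c "
from h import *
goto([.53,.05,.24],tool(208))
im=optics.snapshot('scene'); cv2.imwrite('pics/e5.png',cv2.resize(im[150:290,130:270,::-1],None,fx=4,fy=4,interpolation=2))
"
```

```text
t 5.033 pos [0.522  0.0499 0.1282] F [-0.34 -0.41 -2.37] op 0.341
ROW shift [-0.1118, 0.0037, -0.0074] turn [-0.0024, -0.0029, -0.0003] n>= 2.7
```

View pics/e5.png

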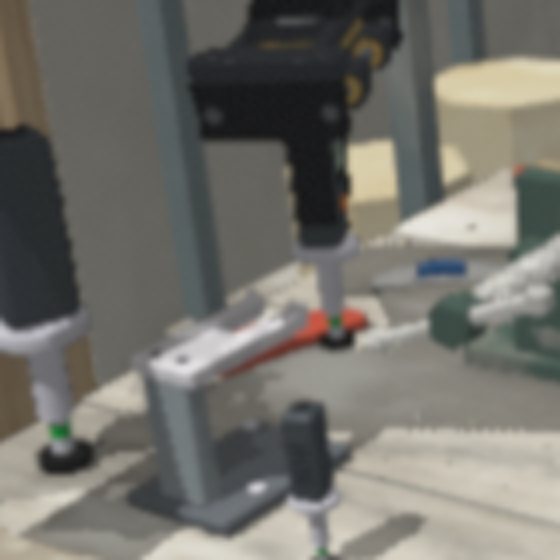

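Emit:
play_rows --targets '[[[-0.04,0,0],[0,0,0],0],[[-0.08,0,0],[0,0,0],0],[[-0.12,0,0],[0,0,0],0],[[-0.15,0,0],[0,0,0],0],[[-0.15,0,0],[0,0,0],0]]'

```text
time: 5.5
tool_pos: [0.5238, 0.0501, 0.286]
tool_rot: [0.692, 0.171, -0.68, 0.171]
wrist_force: [1.1, 0.8, -0.4]
opening: 0.342
```

```bash
cat >> h.py <<'E'
phi=np.radians(-144.1);N=np.array([np.cos(phi)*np.sin(np.radians(10)),np.sin(phi)*np.sin(np.radians(10)),np.cos(np.radians(10))])
SPOT=np.array([.489,-.336,.0412])
E
python3 -c "
from h import *
goto(SPOT+N*(.0813+.03)+[0,0,.1],tool(170,N))"
```

```text
t 5.5 pos [0.5238 0.0501 0.286 ] F [ 1.13  0.83 -0.43] op 0.342
ROW shift [0.0327, 0.3273, 0.2313] turn [0.669, 0.1408, -0.0796] n>= 9.6
```

Emit:
play_rows --targets '[[[0.001,0.012,0.008],[0.03,0.006,-0.003],0],[[0.004,0.04,0.028],[0.09,0.02,-0.011],0],[[0.007,0.074,0.052],[0.16,0.034,-0.019],0],[[0.011,0.11,0.078],[0.235,0.05,-0.028],0],[[0.015,0.147,0.104],[0.31,0.065,-0.037],0],[[0.019,0.184,0.13],[0.385,0.081,-0.046],0],[[0.022,0.22,0.155],[0.455,0.096,-0.054],0],[[0.026,0.255,0.18],[0.525,0.11,-0.063],0],[[0.029,0.286,0.202],[0.59,0.124,-0.07],0],[[0.031,0.31,0.219],[0.64,0.135,-0.076],0],[[0.0327,0.3273,0.2313],[0.669,0.1408,-0.0796],0],[[0.0327,0.3273,0.2313],[0.669,0.1408,-0.0796],0]]'

```text
time: 6.5
tool_pos: [0.4712, -0.3505, 0.2487]
tool_rot: [0.747, -0.026, -0.656, -0.107]
wrist_force: [0.6, 1.1, -1.4]
opening: 0.342
```

```bash
python3 -c "
from h import *
goto(SPOT+N*(.0813+.03),tool(170,N))"
```

```text
t 6.5 pos [ 0.4712 -0.3505  0.2487] F [ 0.56  1.1  -1.36] op 0.342
ROW shift [0.097, 0.0089, 0.0099] turn [-0.0068, 0.0026, -0.0001] n>= 2.3
```

Emit:
play_rows --targets '[[[0.02,0.003,0.003],[-0.0068,0.0026,0],0],[[0.045,0.006,0.006],[-0.0068,0.0026,0],0],[[0.07,0.0089,0.0099],[-0.0068,0.0026,0],0],[[0.09,0.0089,0.0099],[-0.0068,0.0026,0],0],[[0.097,0.0089,0.0099],[-0.0068,0.0026,0],0],[[0.097,0.0089,0.0099],[-0.0068,0.0026,0],0],[[0.097,0.0089,0.0099],[-0.0068,0.0026,0],0]]'

```text
time: 7.08
tool_pos: [0.4736, -0.347, 0.1514]
tool_rot: [0.748, -0.023, -0.655, -0.104]
wrist_force: [-0.1, -0.2, -1.1]
opening: 0.343
```

```bash
python3 -c "
from h import *
goto(SPOT+N*(.0813+.03),tool(170,N))
s=robot.sense();Rt=R.from_quat(s['tool_rot']);tx=Rt.apply([1,0,0]);print('axis err deg',np.degrees(np.arccos(-tx@N)))
for n,(c,r,w,h),k in (('scene',(310,160,130,150),4),('top',(310,200,130,130),4)):
    im=optics.snapshot(n);cv2.imwrite(f'pics/{n}2.png',im[:,:,::-1]);v=crop(n,im,c,r,w,h,k);v0=v.copy()
    Rp=R.from_matrix(np.stack([np.cross(Rt.apply([0,0,1]),-tx),Rt.apply([0,0,1]),-tx],1))
    drawprobe(n,v,s['tool_pos']+tx*.0253,Rp,k,np.array([c,r]))
    cv2.imwrite(f'pics/f_{n}.png',v); cv2.imwrite(f'pics/g_{n}.png',v0)
    print(n,nets.spot_point(n,'foot'),nets.spot_point(n,'spot'))
    print('pred foot',proj(n,s['tool_pos']+tx*.0813),'spot',proj(n,SPOT))
"
```

```text
t 7.083 pos [ 0.4736 -0.347   0.1514] F [-0.05 -0.17 -1.15] op 0.343
ROW shift [0.0005, 0.0004, 0.0003] turn [0.0013, -0.0, -0.0006] n>= 0.0
axis err deg 0.031736176806871116
scene [{'centre': [366.3, 269.3], 'p': 0.56}, {'centre': [147.1, 261.5], 'p': 0.55}, {'centre': [211.1, 290.7], 'p': 0.54}, {'centre': [367.4, 259.0], 'p': 0.53}] [{'centre': [366.4, 283.1], 'p': 0.68}]
pred foot [[368.96546218 268.99257747]] spot [[367.8381695  281.75432639]]
top [{'centre': [169.4, 315.2], 'p': 0.51}] [{'centre': [378.9, 284.6], 'p': 0.72}, {'centre': [215.2, 303.1], 'p': 0.28}, {'centre': [452.2, 321.3], 'p': 0.21}]
pred foot [[378.25789755 282.72152612]] spot [[375.74543253 282.45079251]]
```

View pics/f_scene.png

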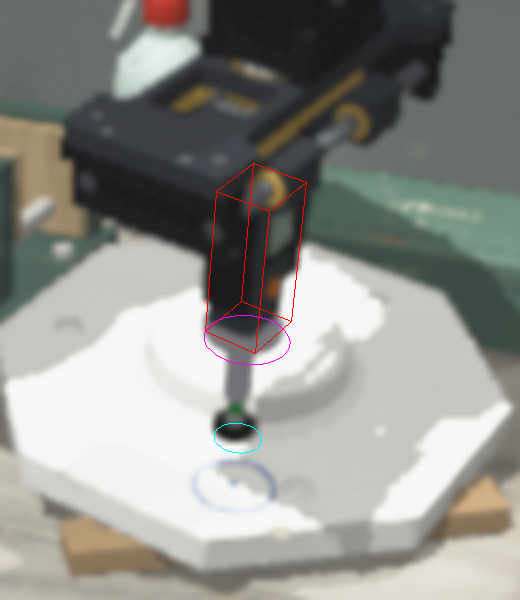

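View pics/g_scene.png

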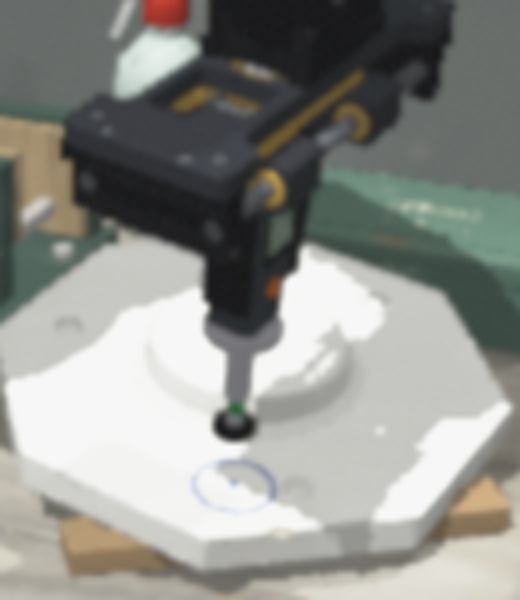

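View pics/f_top.png

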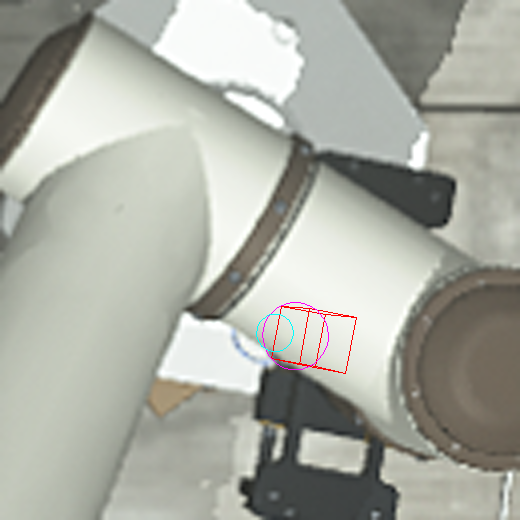

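Emit:
play_rows --targets '[[[0.008,0.001,0],[0,0,0],0],[[0.015,0.002,0],[0,0,0],0],[[0.02,0.002,0],[0,0,0],0],[[0.02,0.002,0],[0,0,0],0],[[0.02,0.002,0],[0,0,0],0]]'

```text
time: 7.8
tool_pos: [0.4759, -0.3474, 0.1311]
tool_rot: [0.748, -0.024, -0.655, -0.104]
wrist_force: [-0.5, -0.3, -1.4]
opening: 0.343
```

```bash
cat > look.py <<'E'
from h import *
import sys
tag=sys.argv[1]
goto(SPOT+N*(.0813),tool(170,N))
s=robot.sense();Rt=R.from_quat(s['tool_rot']);tx=Rt.apply([1,0,0]);F=[]
foot=s['tool_pos']+tx*.0813
print('tilt err',np.degrees(np.arccos(-tx@N)),'foot-spot along N',(foot-SPOT)@N,'F.N',s['wrist_force']@N)
n='scene';ims=[optics.snapshot(n).astype(float) for _ in range(1)]
print('F.N',robot.sense()['wrist_force']@N)
im=np.mean(ims,0).astype(np.uint8)
cv2.imwrite(f'pics/raw_{tag}.png',im[:,:,::-1])
v=crop(n,im,335,230,66,66,9)
cv2.imwrite(f'pics/h_{tag}.png',v)
print('pred foot',proj(n,foot),'spot',proj(n,SPOT))
E
python3 look.py 1
```

```text
t 7.8 pos [ 0.4759 -0.3474  0.1311] F [-0.54 -0.31 -1.38] op 0.343
ROW shift [0.0102, -0.0021, 0.0001] turn [0.0001, -0.0002, -0.0003] n>= 0.3
tilt err 0.020445090471058896 foot-spot along N 0.010242780078487477 F.N -1.2543309515486958
F.N -1.0923547133977876
pred foot [[369.23184665 277.97464423]] spot [[367.8381695  281.75432639]]
```

View pics/h_1.png

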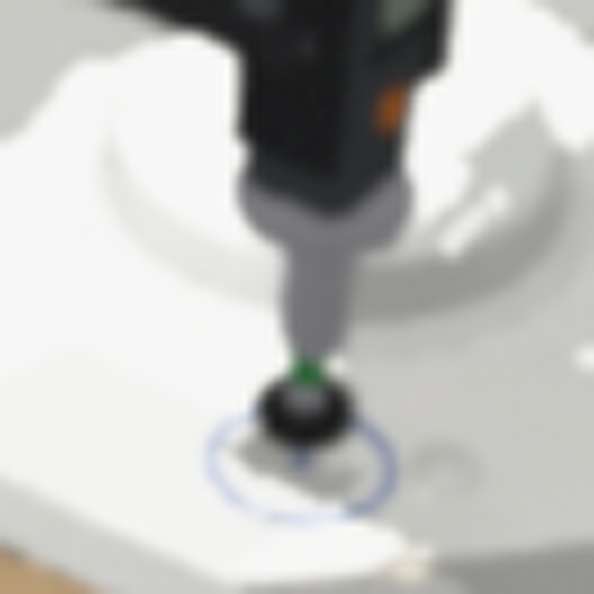

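Emit:
play_rows --targets '[[[0.003,0,0],[0,0,0],0],[[0.006,0,0],[0,0,0],0],[[0.009,0,0],[0,0,0],0],[[0.009,0,0],[0,0,0],0],[[0.009,0,0],[0,0,0],0],[[0.009,0,0],[0,0,0],0]]'

```text
time: 8.35
tool_pos: [0.4775, -0.3467, 0.1228]
tool_rot: [0.748, -0.024, -0.655, -0.104]
wrist_force: [0.9, -0.5, -1.9]
opening: 0.34
```

```bash
python3 look.py 2
```

```text
t 8.35 pos [ 0.4775 -0.3467  0.1228] F [ 0.9  -0.45 -1.94] op 0.34
ROW shift [0.0018, -0.0022, 0.0006] turn [0.0005, -0.0013, -0.0008] n>= 0.1
tilt err 0.08651467595817958 foot-spot along N 0.0017952162394462268 F.N -1.9869648132082296
F.N -1.5942214597695068
pred foot [[369.11098587 281.30948896]] spot [[367.8381695  281.75432639]]
```

View pics/h_2.png

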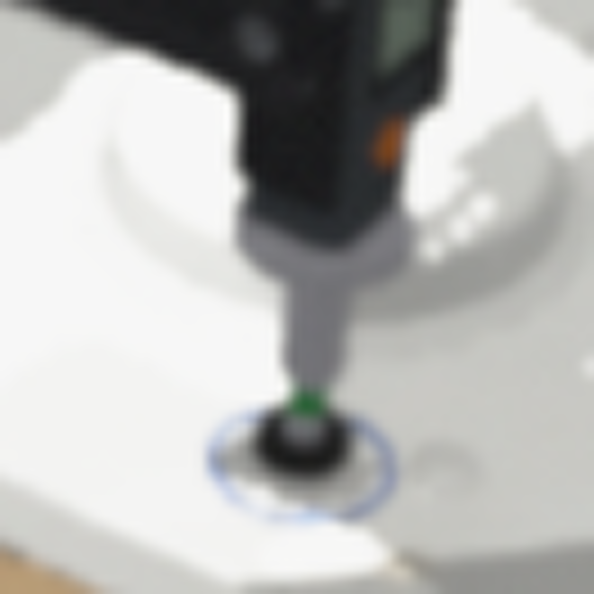

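Emit:
play_rows --targets '[[[0.001,0,0],[0,0,0],0],[[0.002,0,0],[0,0,0],0],[[0.003,0,0],[0,0,0],0],[[0.004,0,0],[0,0,0],0],[[0.004,0,0],[0,0,0],0],[[0.004,0,0],[0,0,0],0]]'

```text
time: 8.9
tool_pos: [0.4781, -0.3463, 0.119]
tool_rot: [0.748, -0.024, -0.655, -0.104]
wrist_force: [0.3, 0.6, -0.8]
opening: 0.342
```

```bash
python3 look.py 3
```

```text
t 8.9 pos [ 0.4781 -0.3463  0.119 ] F [ 0.34  0.56 -0.77] op 0.342
ROW shift [-0.0021, -0.0022, 0.0006] turn [0.0006, -0.0013, -0.0008] n>= 0.1
tilt err 0.08957658949642697 foot-spot along N -0.0020900943300254395 F.N -0.8660618759624069
F.N -1.1070824980074803
pred foot [[368.96679625 282.87708246]] spot [[367.8381695  281.75432639]]
```

View pics/h_3.png

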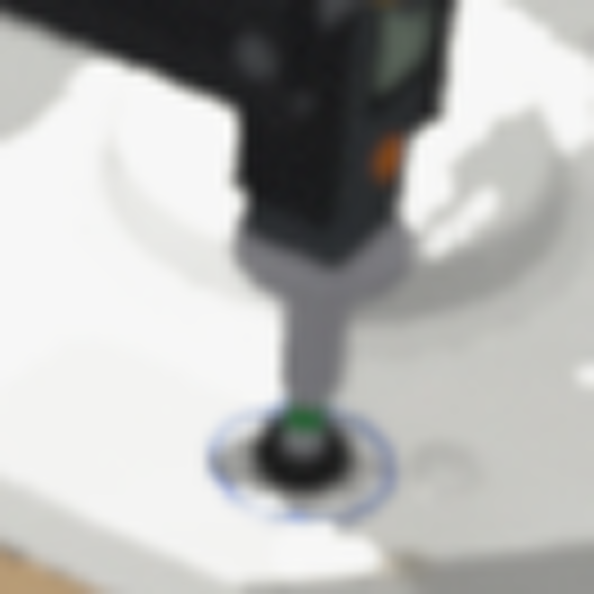

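Emit:
play_rows --targets '[[[0.001,0,0],[0,0,0],0],[[0.002,0,0],[0,0,0],0],[[0.003,0,0],[0,0,0],0],[[0.003,0,0],[0,0,0],0],[[0.003,0,0],[0,0,0],0]]'

```text
time: 9.37
tool_pos: [0.4785, -0.3461, 0.1162]
tool_rot: [0.748, -0.024, -0.655, -0.104]
wrist_force: [-0.9, 0.7, 1.4]
opening: 0.343
```

```bash
cat > track.py <<'E'
import cv2,sys,numpy as np
b=cv2.imread("pics/raw_1.png")
def sub(m,l):
    y,x=l
    f=lambda a,b,c:0 if a-2*b+c==0 else .5*(a-c)/(a-2*b+c)
    return x+f(m[y,x-1],m[y,x],m[y,x+1]) if 0<x<m.shape[1]-1 else x, y+(f(m[y-1,x],m[y,x],m[y+1,x]) if 0<y<m.shape[0]-1 else 0)
def loc(im,c0,r0,w,h):
    t=b[r0:r0+h,c0:c0+w];m=cv2.matchTemplate(im[r0-8:r0+h+22,c0-6:c0+w+6],t,cv2.TM_CCOEFF_NORMED)
    l=np.unravel_index(m.argmax(),m.shape);x,y=sub(m,l);return round(x-6,2),round(y-8,2),round(float(m.max()),2)
for k in sys.argv[1:]:
    im=cv2.imread(f"pics/raw_{k}.png")
    print(k,"button",loc(im,374,236,9,12),"collar",loc(im,361,249,21,12),"foot",loc(im,362,273,14,8))
E
python3 look.py 4; python3 track.py 1 2 3 4
```

```text
t 9.367 pos [ 0.4785 -0.3461  0.1162] F [-0.88  0.74  1.37] op 0.343
ROW shift [-0.005, -0.0022, 0.0006] turn [0.0006, -0.0014, -0.0009] n>= 0.1
tilt err 0.09778021198627163 foot-spot along N -0.004951175195555911 F.N 1.400570622940961
F.N 1.1006888348191284
pred foot [[368.88489146 284.02422606]] spot [[367.8381695  281.75432639]]
1 button (np.float64(0.02), np.float64(0.02), 1.0) collar (np.float64(0.02), np.float64(-0.01), 1.0) foot (np.float64(-0.04), np.float64(0.06), 1.0)
2 button (np.float64(-0.26), np.float64(3.55), 0.99) collar (np.float64(0.09), np.float64(3.78), 0.97) foot (np.float64(-0.31), np.float64(3.17), 0.93)
3 button (np.float64(-0.27), np.float64(5.07), 0.99) collar (np.float64(-0.22), np.float64(5.46), 0.95) foot (np.float64(-0.34), np.float64(4.47), 0.87)
4 button (np.float64(-0.65), np.float64(6.9), 0.99) collar (np.float64(-0.12), np.float64(6.68), 0.94) foot (np.float64(-0.45), np.float64(4.56), 0.9)
```

View pics/h_4.png

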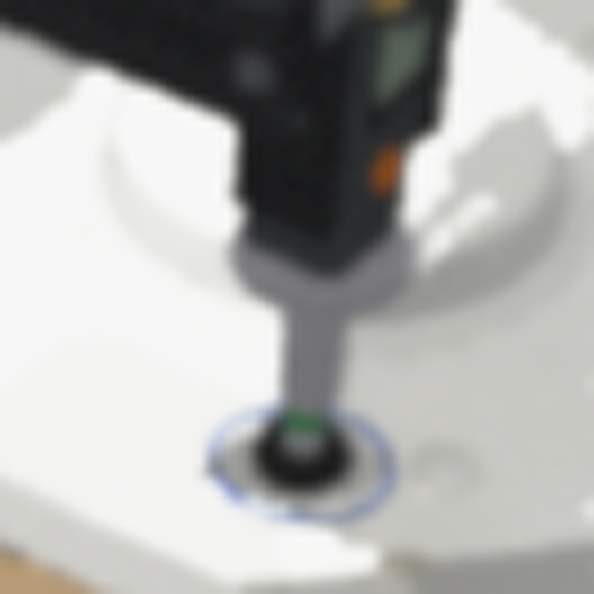

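The foot has stopped moving in the picture while the handle kept going, and the wrist force along the axis rose about 2.5 N. So it is in contact, with roughly 3 mm of plunger travel used. Pressing 2.8 mm further.

Emit:
play_rows --targets '[[[0.001,0,0],[0,0,0],0],[[0.002,0,0],[0,0,0],0],[[0.0028,0,0],[0,0,0],0],[[0.0028,0,0],[0,0,0],0],[[0.0028,0,0],[0,0,0],0],[[0.0028,0,0],[0,0,0],0]]'

```text
time: 9.92
tool_pos: [0.4789, -0.3458, 0.1136]
tool_rot: [0.748, -0.024, -0.655, -0.104]
wrist_force: [-0.1, 0.4, 0.7]
opening: 0.345
```

```bash
python3 look.py 5; python3 track.py 3 4 5; python3 -c "
from h import *
f=[]
for i in range(14):
    optics.snapshot('scene');s=robot.sense();f.append(s['wrist_force']@N)
print('meanF.N',np.mean(f),np.std(f),s['time'],s['tool_pos'],s['torque'])"
```

```text
t 9.917 pos [ 0.4789 -0.3458  0.1136] F [-0.06  0.42  0.67] op 0.345
ROW shift [-0.0076, -0.0022, 0.0007] turn [0.0007, -0.0015, -0.001] n>= 0.2
tilt err 0.10444816778944419 foot-spot along N -0.007613485622709186 F.N 0.6267284398277582
F.N 1.9202965227510762
pred foot [[368.8020972  285.08078723]] spot [[367.8381695  281.75432639]]
3 button (np.float64(-0.27), np.float64(5.07), 0.99) collar (np.float64(-0.22), np.float64(5.46), 0.95) foot (np.float64(-0.34), np.float64(4.47), 0.87)
4 button (np.float64(-0.65), np.float64(6.9), 0.99) collar (np.float64(-0.12), np.float64(6.68), 0.94) foot (np.float64(-0.45), np.float64(4.56), 0.9)
5 button (np.float64(-0.72), np.float64(7.91), 0.98) collar (np.float64(-0.22), np.float64(7.92), 0.95) foot (np.float64(-0.47), np.float64(4.65), 0.92)
meanF.N 2.1583443301372163 0.5088105761329849 10.6667 [ 0.4789335  -0.34577638  0.11344956] [0.12203221 0.76951089 0.06782868]
```

View pics/h_5.png

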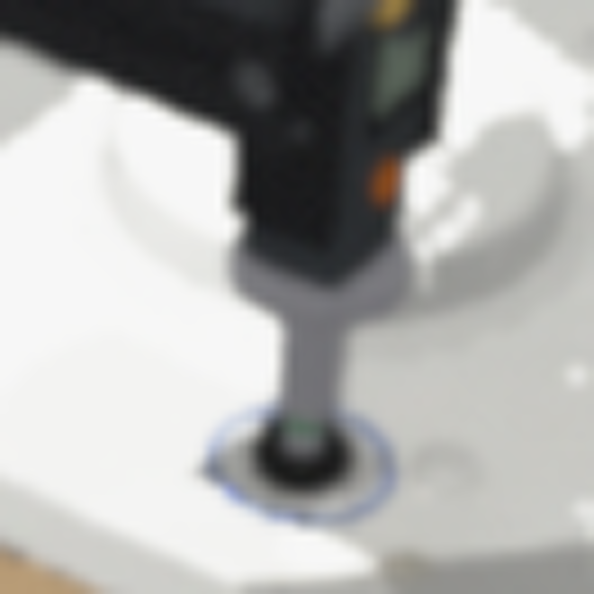

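```bash
python3 -c "
from h import *
s=robot.sense();Rt=R.from_quat(s['tool_rot']);tx=Rt.apply([1,0,0]);print(-tx,N)
im=optics.snapshot('scene');c,r,k=310,190,6;v=crop('scene',im,c,r,120,100,k)
Rp=R.from_matrix(np.stack([np.cross(Rt.apply([0,0,1]),-tx),Rt.apply([0,0,1]),-tx],1))
# shift overlay so that it sits on the picture (about 1 px left, 2 up seen earlier)
drawprobe('scene',v,s['tool_pos']+tx*.0253,Rp,k,np.array([c,r])+[1.2,2.3])
a=proj('scene',[s['tool_pos']+tx*.0253,s['tool_pos']+tx*.0595]);cv2.line(v,*[((p-[c+1.2,r+2.3]+.5)*k).astype(int).tolist() for p in a],(0,255,255),1)
cv2.imwrite('pics/k1.png',v);cv2.imwrite('pics/k2.png',im[:,:,::-1]);print(s['time'])"
```

```text
[-0.14196773 -0.10064715  0.98474124] [-0.14066225 -0.10182249  0.98480775]
10.6667
```

View pics/k1.png

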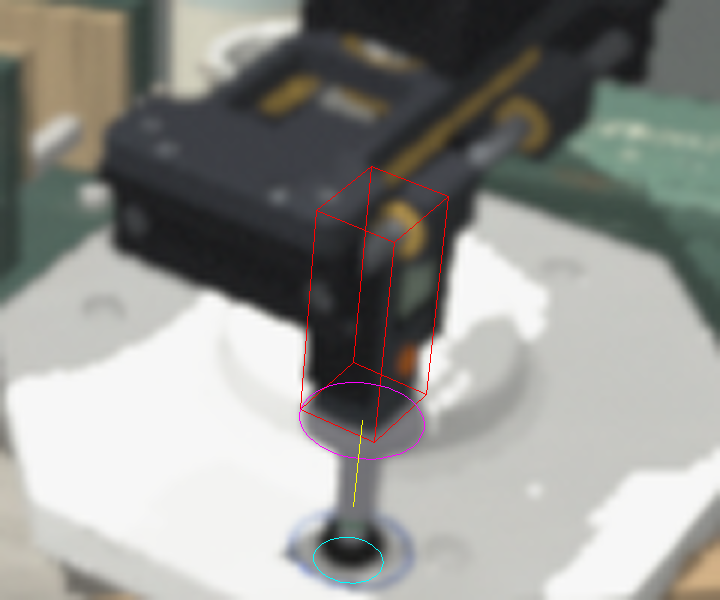

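View pics/k2.png

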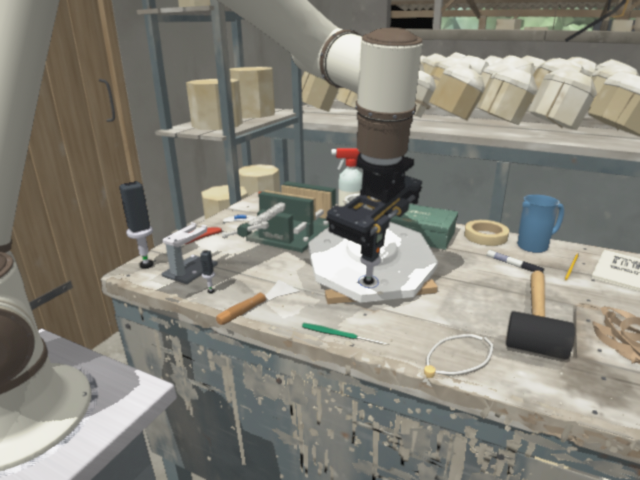

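The overlay shows the sleeve parallel to the commanded square axis. The foot is centred in the ring at about (368,281), and nothing else has moved. Handing in.

```bash
python3 -c "
from station import robot
print(robot.close_job()); s=robot.sense(); print(s['time'],s['wrist_force'],s['opening'],s['tool_pos'])"
```

```text
the job is handed in; nothing more can be done
None
the job is handed in; nothing more can be done
```

I gripped the hanging middle-sized probe across its 30 mm faces and lifted it 13.6 mm. I drew it 74 mm out through the open front of the fork, then pressed it square onto the blue ring. I handed the job in at 10.7 s with the arm still holding the probe there.

**Last checks**
- **Squareness:** the tool axis is about 0.1° from the mould normal I fitted. In the overlay the sleeve runs parallel to that axis.
- **Placing:** the foot sits centred in the ring, to within about 1–2 mm in the scene picture.
- **Plunger:** the force along the probe rose about 3.5 N from hover, which puts the plunger at about 5.8 mm. From the picture it came out at 5–7 mm, and part of the green band still shows at the sleeve edge.
- **Surroundings:** nothing else looks moved in the last scene picture.

**Disagreements**
- **Camera offset:** the scene camera showed the probe about 1–2.5 pixels off its calculated place. I judged the final placing from the foot and ring in the same picture instead.
- **Force noise:** single force readings scattered by about 0.5 N, so I used an average.
- **Not checked:** the arm hid the ring from the top camera, so the placing rests on one camera.

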